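# Turn the coin tray round in the shop's cash box

## Task

The coin tray was put into the open cash box back to front. Lift it right out by the tab in its middle, turn it half a turn and lower it gently back in, without dropping it, so that the row of coin cups lies on the lock side of the box and the tray sits flat and fully home on its ledges. Then let go, and leave the vase, bell, mug and books around the box where they stand.

Things in the scene. Friction and masses are not known exactly. Their poses are not given: they have to be found in the camera images.
- cash_box: Open grey steel cash box fixed to the counter, 180 (x) x 240 (y) x 85 (z) mm outside, 172 x 232 inside. Origin: centre of underside; z up. Front with bright lock plate and catch (15 mm proud) is its -x side; from its +x side the lid lies folded back, sloping to the counter 265 mm from the origin, nowhere above 95 mm. Ledges on the inner +y and -y walls carry the tray 33 mm above the counter.
- coin_tray: Loose white plastic tray, 0.2 to 0.45 kg, 45 mm high, 167 (x) x 227 (y) mm at its top edge tapering to 160 x 220 at the underside. Origin: centre of underside; z up. -x half: 5 coin cups; +x half: one long grey-lined trough. Starts on the ledges with its x axis opposite to the box's; must end with it along the box's. Seated, its underside is 33 mm above the counter, its top edge 7 mm below the box rim.
- tray_tab (a point): Grip point of the coin tray: black upright tab in the tray's middle, 16 mm thick (tray's x), 40 mm long (tray's y), standing on the 30 mm high middle wall. Its top is 75 mm above the tray's underside; this point is on its axis 60 mm above the underside (15 mm below the tab's top, 93 mm above the counter when seated). May be pinched across or end to end. Axes as the tray's.
- tray_cups (a point): Middle of the row of coin cups, on the tray: 42 mm from the tray's centre along the tray's own -x, 28 mm above its underside. Axes as the tray's.
- vase: Green glass vase, 72 mm across, 140 mm tall, loose, beside the box. Origin: centre of its underside.
- call_bell: Dome-shaped steel counter bell, 80 mm across, 53 mm tall, loose, beside the box. Origin: centre of its underside.
- mug: White mug, 76 mm across without its handle, 90 mm tall, loose, beside the box. Origin: centre of its underside.
- books: Two closed books lying on one another (one piece), 112 x 156 x 48 mm, loose, beside the box. Origin: centre of the underside.

How it is judged:
On the way:
1. the tray has been lifted clear of the box's rim (z of tray_tab in the frame of cash_box above 0.145 m), for 0.1 s.
At the end, for the whole second after the job is handed in: The tray is inside the box (centres within 8 mm), lies flat (within 0.03 rad) on the ledges (tab point no more than 3 mm above its seated height of 93 mm), at rest, with the coin cups on the lock side (at least 30 mm from the box's centre towards the lock) (x of tray_cups in the frame of cash_box below -0.03 m and horizontal distance between coin_tray and cash_box below 0.008 m and z of tray_tab in the frame of cash_box below 0.096 m and angle between coin_tray's own z axis and vertical below 0.03 rad and linear speed of coin_tray below 0.02 m/s); the robot touches nothing.
It fails at once if the tray is dropped: falling freely (faster than 0.25 m/s, untouched by the gripper) more than 15 mm above its seat (contact force between the fingers and coin_tray below 0.01 N and linear speed of coin_tray above 0.25 m/s and z of tray_tab in the frame of cash_box above 0.108 m).
It fails at once if the glass vase is moved by more than 30 mm or tipped over (distance of vase from where it was at the start of the episode above 0.03 m or angle between vase's own z axis and vertical above 0.35 rad).
It fails at once if the call bell is moved by more than 30 mm or tipped over (distance of call_bell from where it was at the start of the episode above 0.03 m or angle between call_bell's own z axis and vertical above 0.35 rad).
It fails at once if the mug is moved by more than 30 mm or tipped over (distance of mug from where it was at the start of the episode above 0.03 m or angle between mug's own z axis and vertical above 0.35 rad).
It fails at once if the pile of books is moved by more than 30 mm or tipped over (distance of books from where it was at the start of the episode above 0.03 m or angle between books's own z axis and vertical above 0.35 rad).
It also fails if it takes over 45 s, if anything falls off the work surface, if the arm or the gripper's body presses on something with over 40 N, if the wrist force passes 120 N, or if a joint passes its speed limit or range.

## Robot

A 7-joint arm with a two-finger parallel gripper is mounted at the origin on the work surface. World frame = base frame: x ahead of the robot, y to its left, z up, the work surface at z = 0. Lengths are in m, angles in rad, forces in N, time in s.
With the tool pointing down it reaches from about 0.425 to 0.875 m from the base axis. Payload 4.7 kg.
Tool frame: the origin (TCP) lies on the centre line of the jaws, within the pads' length; the fingertips stand 8 mm ahead of it and the grasp point (between the pads) lies 11 mm behind it; z points along the fingers, y is the direction in which the jaws open and shut (so a half turn about z gives the same grasp; the last joint's range is limited). The gripper opens to 87 mm and grips with 3 to 60 N. Pads are 19 mm wide; open, the fingers measure 117 mm over their backs; the gripper's body (75 mm by 190 mm) begins 51 mm behind the grasp point.
Start: joints at [-1.103, 0.321, -0.07, 1.45, 0.023, 1.371, -0.057], TCP at [0.285, 0.584, 0.231] pointing down, gripper open.
Joint ranges: [-2.86, 2.86], [-0.3, 2.09], [-1.38, 1.24], [0.06, 2.45], [-1.56, 4.7], [0.09, 2.05], [-2.69, 2.69]. Speed limits (rad/s): [2.57, 2.57, 3.14, 3.14, 3.14, 3.14, 3.14].

## Interface

Orientations are given as a rotation vector (axis times angle).
In Python, from bench import status, optics, order gives the robot as it stands.
- The arm moves only by the tool step_arm, never from a script. Its argument "rows" is a list of rows, each a list of 3 entries, a list of its own where there are three numbers: the turn, a rotation vector about the tool's x, y, z in degrees, then the shift along the tool's x, y, z in mm, then the finger opening in mm, from 0 to 87. A call has 1 to 12 rows; each row shifts and turns the pose as measured when the row begins, along the tool's axes as they then stand; what a row does not reach is not made up. A row lasts 1/12 s, in which the tool goes at most 41.7 mm and 7.16 degrees, less where a joint would pass 70% of its speed; a pose out of reach is approached as far as the arm can. A call is refused whole if a number of a shift passes 41.7 or a number of a turn 7.16, either way. A call with a gripper value outside its range is refused whole. The fingers move at their own pace and stop on an object; "grip_force" is the grip in N (left out, the last holds). Time passes only in rows, so rows that do not move let the fingers close. It gives the time, the measured TCP pose, the force and the opening at its end, in the units of the state.
- status.get_state(): the state, without advancing time (a new reading comes with each control period).
- optics.get_image(name): name is "side" or "top" or "wrist"; returns a dict with "frame" (420x560x3 uint8, red, green, blue), "range_z" (420x560 float32, m along the optical axis (not along the pixel's ray), 0 where there is no reading), "K" (3x3 intrinsics, pixels), "R" (3x3) and "t" (3): a world point X has camera coordinates R X + t. Camera axes: x right, y down, z forward; pixel columns grow to the right and rows downward; lengths in m; the calibration is good to about 2 mm. A picture is of the moment at which its call begins.
- order.close_job(): hands the job in, once; it reports no verdict.
The state is a dict: "time": time; "joint_positions": joint angles; "qd": joint speeds; "joint_torque": joint torques, N m; "position": TCP position; "tool_rot": TCP orientation; "ft_force": force on the tool from outside, world axes, zero at the start; "torque": the same for the moment, N m; "grip_width": opening from 0.0 (shut) to 1.0 (fully open).
Only numpy, scipy, OpenCV 4.12 (cv2) and the standard library are available. Lean on these libraries where they do the work, as an engineer would, in place of code of your own. Each camera call takes 0.05 s, during which the arm holds its last target.

## Working session

There is one attempt and no reset: what is moved stays moved. The work goes in short steps, Python scripts to look and compute and a tool call to move; the robot and the scene stay as the last step left them, time stands still between calls to the robot, and variables do not carry over. Pictures are saved under pics/ and viewed, and the job is handed in when it is done.

Besides the shell and the picture viewer there is one more tool, called after "Request:" as a command line: name --argument value ..., lists and objects as JSON in quotes. step_arm: Moves the arm, as the interface text tells. Its arguments: {"type":"object","properties":{"rows":{"type":"array"},"grip_force":{"type":"number"}},"required":["rows"]}

```bash
mkdir -p pics; ls; python3 - <<'E'
from bench import status, optics
import cv2, numpy as np
s=status.get_state(); print(s)
for n in ["side","top","wrist"]:
    d=optics.get_image(n); cv2.imwrite(f"pics/{n}0.png",d["frame"][:,:,::-1]); np.savez(f"pics/{n}0.npz",**d)
    print(n,d["K"].tolist(),d["R"].round(3).tolist(),d["t"])
E
```

```text
pics
{'time': 0.0, 'joint_positions': array([-1.10293649,  0.32179877, -0.07010055,  1.4516502 ,  0.02259791,
        1.37075557, -0.05689851]), 'qd': array([ 6.11781517e-04, -5.49634846e-04, -1.90165152e-04,  5.49468532e-05,
        1.67827287e-03, -6.31200453e-04,  8.75737054e-04]), 'joint_torque': array([-7.40113373e-04, -4.91274011e+01, -4.04037209e-01, -3.12535286e+01,
       -6.39936095e-02,  4.35368554e-02,  1.77283159e-04]), 'position': array([0.28473515, 0.58374596, 0.22948978]), 'tool_rot': array([-7.06521416e-01, -3.06078228e+00,  2.82026811e-03]), 'ft_force': array([-0.28113504, -0.68867339, -0.28827231]), 'torque': array([-0.01868186, -0.00120981,  0.05932666]), 'grip_width': 0.9974612825155683}
side [[471.9614639234089, 0.0, 279.8724211311154], [0.0, 471.9614639234089, 213.75281594809522], [0.0, 0.0, 1.0]] [[0.768, -0.64, 0.02], [-0.44, -0.55, -0.71], [0.465, 0.537, -0.704]] [-0.42795792  0.34931723  0.7502391 ]
top [[535.6610159518044, 0.0, 276.4040243972277], [0.0, 535.6610159518044, 206.859318500815], [0.0, 0.0, 1.0]] [[-0.052, -0.999, 0.0], [-0.976, 0.05, -0.212], [0.212, -0.011, -0.977]] [0.07578642 0.61446179 1.30727247]
wrist [[352.67228358324945, 0.0, 278.07440067386216], [0.0, 352.67228358324945, 208.0253861639625], [0.0, 0.0, 1.0]] [[0.437, 0.899, -0.001], [0.858, -0.417, 0.299], [0.269, -0.132, -0.954]] [-0.64988625 -0.03569905  0.39163449]
```

View pics/top0.png

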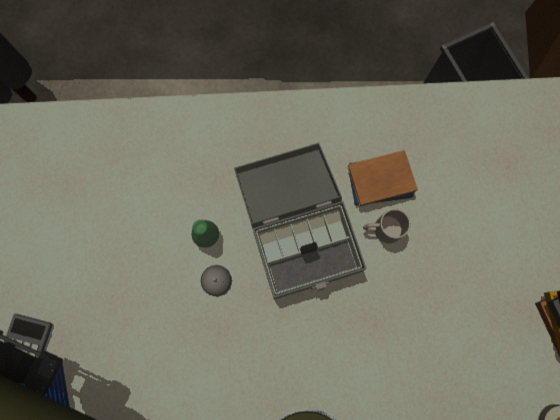

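View pics/side0.png

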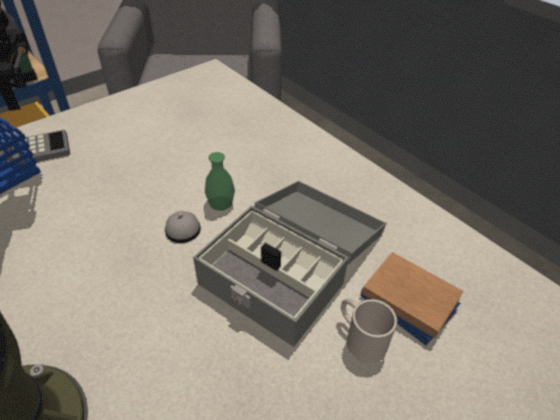

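View pics/wrist0.png

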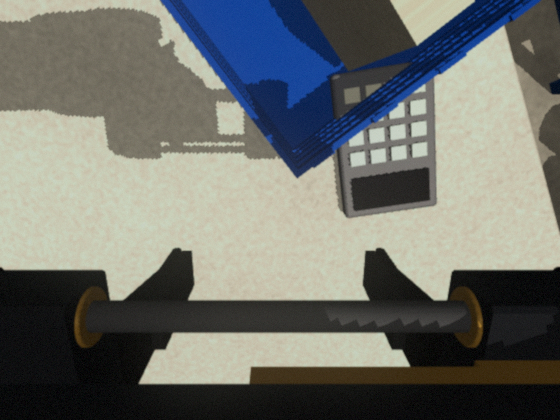

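The top view shows the box at about (310,250), with the lock at (320,286) facing the robot, the tab at (309,247) and the cups on the lid side. The vase (205,233) and bell (215,280) are on the +y side. The mug (392,226) and books (383,178) are on the -y side. Next I'll measure them from depth.

```bash
cat > h.py <<'E'
import numpy as np, cv2
def cloud(d):
    K,R,t=d["K"],d["R"],d["t"]; z=d["range_z"].astype(float)
    v,u=np.mgrid[:z.shape[0],:z.shape[1]]
    c=np.stack([(u-K[0,2])/K[0,0]*z,(v-K[1,2])/K[1,1]*z,z],-1)
    P=(c-t)@R; P[z==0]=np.nan
    return P
E
python3 - <<'E'
from h import *
for n in ["top","side"]:
    d=dict(np.load(f"pics/{n}0.npz")); P=cloud(d)
    fl=P[...,2]; print(n,"table z",np.nanmedian(fl[330:380,330:480]) if n=="top" else np.nanmedian(fl[200:300,60:150]))
    def show(name,m):
        q=P[m]; print(name,len(q),q.mean(0).round(4) if len(q) else'',np.ptp(q,axis=0).round(3) if len(q) else'')
    x,y,z=P[...,0],P[...,1],P[...,2]
    if n=="top":
        print(P[247,309],P[286,320],P[233,205],P[280,215],P[226,392],P[178,383])
        c0=P[247,309][:2]
    near=np.hypot(x-c0[0],y-c0[1])<0.06
    m=near&(z>0.094)&(z<0.125); show("tab",m)
    q=P[m]
    if len(q)>5: print(cv2.minAreaRect(q[:,:2].astype(np.float32)*1000))
    m=(np.hypot(x-c0[0],y-c0[1])<0.17)&(z>0.079)&(z<0.093); show("rim",m)
    cv2.imwrite(f"pics/rim_{n}.png",(m*255).astype(np.uint8))
E
```

```text
top table z 0.000305665468662046
[ 0.50448315 -0.03011536  0.10518192] [ 0.41014116 -0.05253186  0.08096637] [0.55194242 0.22306079 0.10753277] [0.44144313 0.20891826 0.04122306] [ 0.5629918  -0.26128298  0.0041169 ] [ 0.68405051 -0.23975465  0.04957627]
tab 117 [ 0.5049 -0.0298  0.1074] [0.022 0.04  0.021]
((505.6769104003906, -30.111955642700195), (16.272323608398438, 40.39250564575195), 13.90890884399414)
rim 1198 [ 0.5308 -0.0256  0.0846] [0.261 0.281 0.014]
side table z 0.0018044542966341218
tab 233 [ 0.5033 -0.0323  0.106 ] [0.023 0.041 0.018]
((504.8351745605469, -30.218719482421875), (16.513450622558594, 41.13996124267578), 14.636003494262695)
rim 2474 [ 0.5225 -0.0299  0.0842] [0.261 0.284 0.014]
```

```bash
python3 - <<'E'
import cv2,numpy as np
a=cv2.imread("pics/top0.png")[130:310,170:430]; cv2.imwrite("pics/topc.png",cv2.resize(a,None,fx=3,fy=3,interpolation=cv2.INTER_CUBIC))
a=cv2.imread("pics/rim_top.png")[130:310,170:430]; cv2.imwrite("pics/rimc.png",cv2.resize(a,None,fx=3,fy=3,interpolation=cv2.INTER_NEAREST))
E
```

```text
(no output)
```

View pics/topc.png

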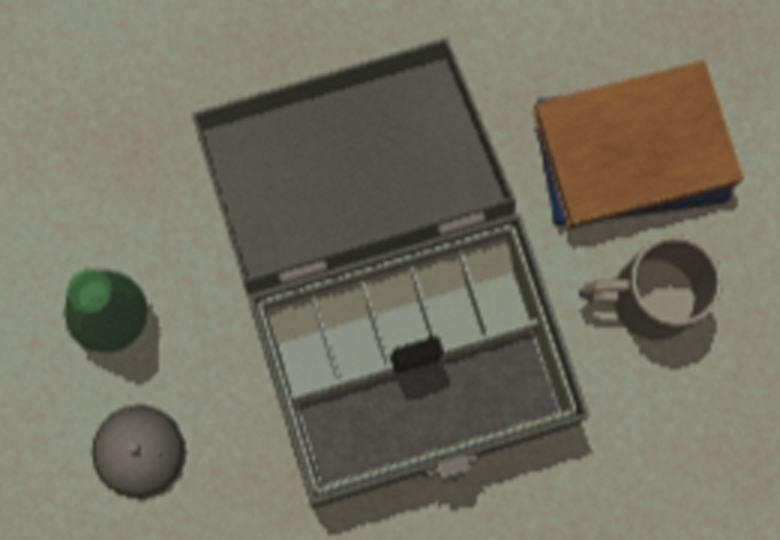

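View pics/rimc.png

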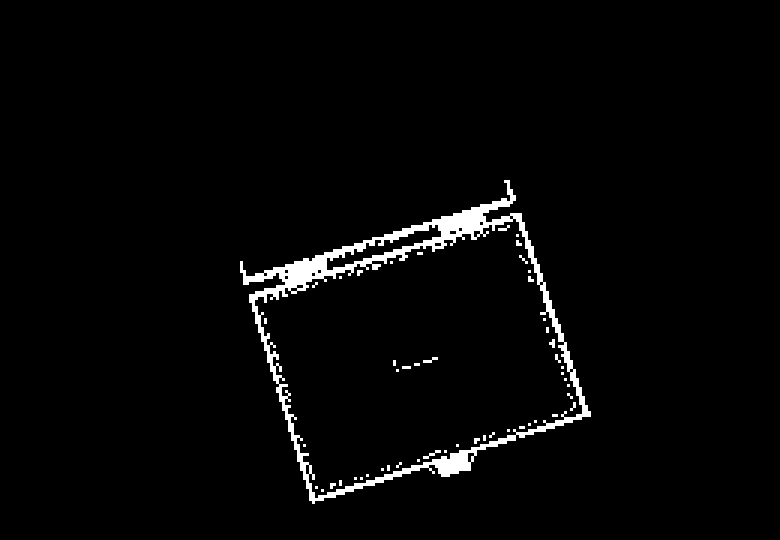

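```bash
cat >> h.py <<'E'
from scipy.optimize import least_squares
from scipy.spatial.transform import Rotation as Rn
def fitrect(q,hx,hy,p0):
    def res(p):
        c,s=np.cos(p[2]),np.sin(p[2]); d=q-p[:2]
        u=np.abs(c*d[:,0]+s*d[:,1])-hx; v=np.abs(-s*d[:,0]+c*d[:,1])-hy
        return np.where((u>0)&(v>0),np.hypot(u,v),np.maximum(u,v))
    r=least_squares(res,p0,loss="soft_l1",f_scale=0.002); return r.x,np.median(np.abs(r.fun))
E
python3 - <<'E'
from h import *
for n in ["top","side"]:
    P=cloud(dict(np.load(f"pics/{n}0.npz"))); x,y,z=np.moveaxis(P,-1,0)
    c=np.array([.505,-.03]); th=.26
    m=(np.hypot(x-c[0],y-c[1])<.16)&(z>.081)&(z<.09)
    q=P[m][:,:2]
    for i in range(3):
        d=q-c; u=np.cos(th)*d[:,0]+np.sin(th)*d[:,1]; v=-np.sin(th)*d[:,0]+np.cos(th)*d[:,1]
        k=(u<.094)&(u>-.094)&(abs(v)<.124)&((abs(u)>.08)|(abs(v)>.11))
        (a,b,th),e=fitrect(q[k],.088,.118,[c[0],c[1],th]); c=np.array([a,b])
    print(n,k.sum(),"box",c.round(4),np.degrees(th).round(2),e)
    m=(np.hypot(x-.505,y+.03)<.04)&(z>.1)&(z<.125)
    q=P[m]; zt=np.percentile(q[:,2],90); print("tab top",zt); q=q[q[:,2]>zt-.004]
    print(cv2.minAreaRect(q[:,:2].astype(np.float32)*1000))
    # others
    for nm,lo,hi,cx,cy,r in [("vase",.02,.15,.55,.22,.07),("bell",.01,.06,.44,.21,.06),("mug",.02,.1,.57,-.25,.08),("books",.03,.06,.68,-.24,.11)]:
        k=(np.hypot(x-cx,y-cy)<r)&(z>lo)&(z<hi); q=P[k]
        print(nm,k.sum(),q.min(0).round(3),q.max(0).round(3))
E
```

```text
top 654 box [ 0.5052 -0.0309] 14.28 0.0014137686721140894
tab top 0.11135467977668004
((505.1580810546875, -29.261354446411133), (15.04438591003418, 38.433135986328125), 14.741634368896484)
vase 614 [0.528 0.197 0.036] [0.593 0.264 0.147]
bell 692 [0.407 0.171 0.01 ] [0.483 0.249 0.058]
mug 874 [ 0.518 -0.29   0.02 ] [ 0.65  -0.176  0.096]
books 2590 [ 0.573 -0.327  0.03 ] [ 0.76  -0.153  0.06 ]
side 1323 box [ 0.5047 -0.0313] 14.31 0.0012706784894356005
tab top 0.11050657649065976
((505.03033447265625, -30.038976669311523), (16.044937133789062, 40.89070510864258), 14.636003494262695)
vase 1163 [0.527 0.195 0.02 ] [0.594 0.255 0.145]
bell 803 [0.406 0.171 0.01 ] [0.483 0.243 0.059]
mug 2876 [ 0.518 -0.294  0.02 ] [ 0.65  -0.176  0.095]
books 4623 [ 0.572 -0.327  0.03 ] [ 0.761 -0.152  0.06 ]
```

```bash
cat >> h.py <<'E'
def tgt(x,y,z,yaw):  # tool y at yaw, pointing down
    a=np.radians(yaw); Y=np.array([np.cos(a),np.sin(a),0]); Z=np.array([0,0,-1.]); return np.array([x,y,z]),Rn.from_matrix(np.c_[np.cross(Y,Z),Y,Z])
def plan(x,y,z,yaw,n=None,show=12,smax=40,rmax=7):
    from bench import status
    s=status.get_state(); p=s["position"]; R=Rn.from_rotvec(s["tool_rot"]); pt,Rt=tgt(x,y,z,yaw)
    rv=(R.inv()*Rt).as_rotvec(degrees=True); sh=R.inv().apply(pt-p)*1000
    print("t",round(s["time"],2),"p",p.round(4),"F",s["ft_force"].round(1),"T",s["torque"].round(2),"grip",round(87*s["grip_width"],1),"q",s["joint_positions"].round(2))
    print("yaw",np.degrees(np.arctan2(*R.as_matrix()[[1,0],1])).round(2),"total turn",rv.round(2),"shift",sh.round(1))
    k=int(np.ceil(max(abs(sh).max()/smax,abs(rv).max()/rmax,1))); n=max(n or 1,k); print("rows",n)
    for i in range(min(n,show)):
        Ri=R*Rn.from_rotvec(rv*i/n,degrees=True)
        print([(rv/n).round(2).tolist(),Ri.inv().apply((pt-p)/n*1000).round(1).tolist()])
E
python3 -c "
from h import *
plan(.505,-.0305,.23,104.4,n=18,show=18)"
```

```text
t 0.15 p [0.2848 0.5838 0.2297] F [ 0.2 -0.6 -0.9] T [ 0.02 -0.04  0.01] grip 86.9 q [-1.1   0.32 -0.07  1.45  0.02  1.37 -0.06]
yaw 64.0 total turn [-8.00e-02 -2.00e-02 -4.04e+01] shift [-4.672e+02 -4.556e+02  4.000e-01]
rows 18
[[-0.0, -0.0, -2.24], [-26.0, -25.3, 0.0]]
[[-0.0, -0.0, -2.24], [-24.9, -26.3, 0.0]]
[[-0.0, -0.0, -2.24], [-23.9, -27.3, 0.0]]
[[-0.0, -0.0, -2.24], [-22.8, -28.2, 0.0]]
[[-0.0, -0.0, -2.24], [-21.7, -29.1, 0.0]]
[[-0.0, -0.0, -2.24], [-20.5, -29.9, 0.0]]
[[-0.0, -0.0, -2.24], [-19.3, -30.7, 0.0]]
[[-0.0, -0.0, -2.24], [-18.1, -31.4, 0.0]]
[[-0.0, -0.0, -2.24], [-16.9, -32.1, 0.0]]
[[-0.0, -0.0, -2.24], [-15.6, -32.7, 0.0]]
[[-0.0, -0.0, -2.24], [-14.3, -33.3, 0.0]]
[[-0.0, -0.0, -2.24], [-13.0, -33.8, 0.0]]
[[-0.0, -0.0, -2.24], [-11.7, -34.3, 0.0]]
[[-0.0, -0.0, -2.24], [-10.3, -34.8, -0.0]]
[[-0.0, -0.0, -2.24], [-9.0, -35.1, -0.0]]
[[-0.0, -0.0, -2.24], [-7.6, -35.5, -0.0]]
[[-0.0, -0.0, -2.24], [-6.2, -35.7, -0.0]]
[[-0.0, -0.0, -2.24], [-4.8, -35.9, -0.0]]
```

Request:
step_arm --rows '[[[0, 0, -2.2], [-26, -25, 0], 87], [[0, 0, -2.2], [-25, -26, 0], 87], [[0, 0, -2.2], [-24, -27, 0], 87], [[0, 0, -2.2], [-23, -28, 0], 87], [[0, 0, -2.2], [-22, -29, 0], 87], [[0, 0, -2.2], [-21, -30, 0], 87], [[0, 0, -2.2], [-19, -31, 0], 87], [[0, 0, -2.2], [-18, -31, 0], 87], [[0, 0, -2.2], [-17, -32, 0], 87], [[0, 0, -2.2], [-16, -33, 0], 87]]' --grip_force 40

```text
time: 0.98
position: [0.408, 0.2373, 0.2232]
tool_rot: [-0.052, -3.132, 0.003]
ft_force: [-0.1, -0.2, 0.2]
grip_width: 1.001
```

```bash
python3 -c "
from h import *
plan(.505,-.0305,.2,104.4,n=10)"
```

```text
t 0.98 p [0.408  0.2373 0.2232] F [-0.1 -0.2  0.2] T [ 0.06 -0.06  0.03] grip 87.1 q [-0.73 -0.05  0.15  1.88  0.    1.32  0.95]
yaw 88.1 total turn [ -0.05  -0.52 -16.3 ] shift [-106.  -264.4   22.9]
rows 10
[[-0.01, -0.05, -1.63], [-10.6, -26.4, 2.3]]
[[-0.01, -0.05, -1.63], [-9.8, -26.7, 2.3]]
[[-0.01, -0.05, -1.63], [-9.1, -27.0, 2.3]]
[[-0.01, -0.05, -1.63], [-8.3, -27.2, 2.3]]
[[-0.01, -0.05, -1.63], [-7.5, -27.5, 2.3]]
[[-0.01, -0.05, -1.63], [-6.7, -27.7, 2.3]]
[[-0.01, -0.05, -1.63], [-5.9, -27.9, 2.3]]
[[-0.01, -0.05, -1.63], [-5.1, -28.0, 2.3]]
[[-0.01, -0.05, -1.63], [-4.3, -28.1, 2.3]]
[[-0.01, -0.05, -1.63], [-3.5, -28.3, 2.3]]
```

Request:
step_arm --rows '[[[0, 0, -1.6], [-11, -26, 2], 87], [[0, 0, -1.6], [-10, -27, 2], 87], [[0, 0, -1.6], [-9, -27, 2], 87], [[0, 0, -1.6], [-8, -27, 2], 80], [[0, 0, -1.6], [-8, -28, 2], 75], [[0, 0, -1.6], [-7, -28, 2], 70], [[0, 0, -1.6], [-6, -28, 2], 70], [[0, 0, -1.6], [-5, -28, 2], 70], [[0, 0, -1.6], [-4, -28, 2], 70], [[0, 0, -1.6], [-4, -26, 2], 70]]'

```text
time: 1.82
position: [0.5077, -0.0467, 0.2018]
tool_rot: [0.4, -3.108, -0.002]
ft_force: [0.9, 0.3, -0.9]
grip_width: 0.809
```

```bash
python3 -c "
from h import *
plan(.505,-.0305,.13,104.4,n=3)"
```

```text
t 1.82 p [ 0.5077 -0.0467  0.2018] F [ 0.9  0.3 -0.9] T [-0.    0.01  0.04] grip 70.4 q [-0.44  0.04  0.49  1.84 -0.02  1.27  1.89]
yaw 104.68 total turn [ 0.11 -0.42  0.28] shift [-2.  16.3 71.8]
rows 3
[[0.04, -0.14, 0.09], [-0.7, 5.4, 23.9]]
[[0.04, -0.14, 0.09], [-0.6, 5.4, 23.9]]
[[0.04, -0.14, 0.09], [-0.5, 5.5, 23.9]]
```

Request:
step_arm --rows '[[[0, 0, 0], [-1, 8, 10], 70], [[0, 0, 0], [-1, 6, 20], 70], [[0, 0, 0], [0, 2, 20], 70], [[0, 0, 0], [0, 0, 10], 70], [[0, 0, 0], [0, 0, 0], 70]]'

```text
time: 2.23
position: [0.5066, -0.0399, 0.1396]
tool_rot: [0.378, -3.113, 0.005]
ft_force: [-0.8, 0.6, 0.2]
grip_width: 0.802
```

```bash
python3 - <<'E'
from h import *
from bench import optics
plan(.505,-.0305,.0845,104.4,n=5)
for n in ["side","wrist"]:
    d=optics.get_image(n); cv2.imwrite(f"pics/{n}1.png",d["frame"][:,:,::-1]); P=cloud(d); x,y,z=np.moveaxis(P,-1,0)
    m=(np.hypot(x-.505,y+.03)<.035)&(z>.1)&(z<.114); q=P[m]; print(n,len(q), cv2.minAreaRect(q[:,:2].astype(np.float32)*1000) if len(q)>5 else '')
E
```

```text
t 2.23 p [ 0.5066 -0.0399  0.1396] F [-0.8  0.6  0.2] T [ 0.13  0.05 -0.03] grip 69.8 q [-0.44  0.09  0.49  1.93 -0.04  1.14  1.88]
yaw 103.84 total turn [-0.14 -0.33 -0.56] shift [-1.1  9.7 55. ]
rows 5
[[-0.03, -0.07, -0.11], [-0.2, 1.9, 11.0]]
[[-0.03, -0.07, -0.11], [-0.2, 1.9, 11.0]]
[[-0.03, -0.07, -0.11], [-0.2, 1.9, 11.0]]
[[-0.03, -0.07, -0.11], [-0.2, 1.9, 11.0]]
[[-0.03, -0.07, -0.11], [-0.2, 1.9, 11.0]]
side 194 ((505.138671875, -30.522565841674805), (17.354976654052734, 40.61701202392578), 12.85852336883545)
wrist 1983 ((503.98651123046875, -29.103103637695312), (16.500911712646484, 39.87251663208008), 14.081747055053711)
```

View pics/side1.png

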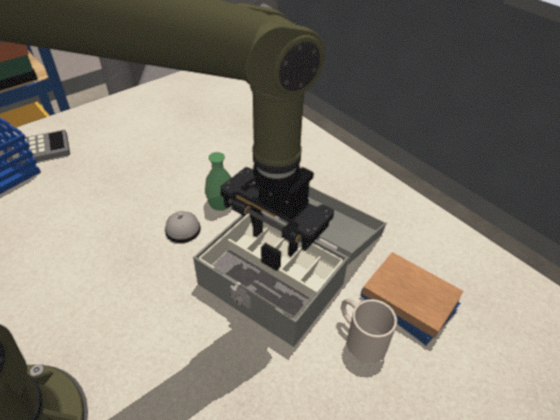

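View pics/wrist1.png

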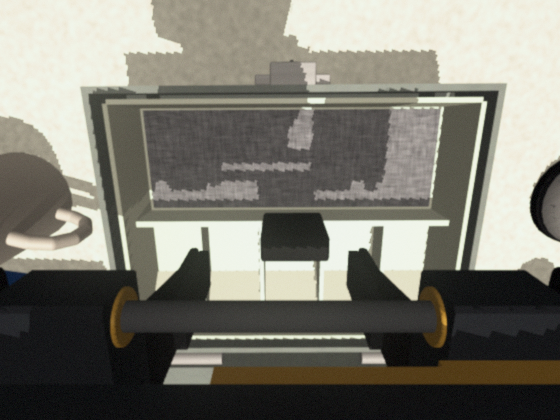

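The wrist view shows the tab at about (295,235) between the fingertips (200 and 360), slightly off centre in +y. That matches the 10 mm correction still to make. I'll centre on it and descend.

Request:
step_arm --rows '[[[0, 0, 0], [-1, 9, 0], 70], [[0, 0, 0], [0, 4, 10], 70], [[0, 0, -0.3], [0, 1, 15], 70], [[0, 0, 0], [0, 0, 15], 70], [[0, 0, 0], [0, 0, 5], 70], [[0, 0, 0], [0, 0, 0], 70]]'

```text
time: 2.83
position: [0.5094, -0.0215, 0.0992]
tool_rot: [-0.392, 3.109, -0.002]
ft_force: [0.3, 0.4, -1.2]
grip_width: 0.81
```

```bash
python3 - <<'E'
from h import *
plan(.505,-.0303,.0845,104.4,n=3)
E
```

```text
t 2.83 p [ 0.5094 -0.0215  0.0992] F [ 0.3  0.4 -1.2] T [0.03 0.06 0.04] grip 70.5 q [-0.45  0.13  0.47  1.97 -0.07  1.04  1.87]
yaw 104.37 total turn [-0.14  0.47 -0.03] shift [ 6.6 -7.4 14.7]
rows 3
[[-0.05, 0.16, -0.01], [2.2, -2.5, 4.9]]
[[-0.05, 0.16, -0.01], [2.2, -2.5, 4.9]]
[[-0.05, 0.16, -0.01], [2.2, -2.5, 4.9]]
```

Request:
step_arm --rows '[[[0, 0.4, 0], [6, -7, 0], 70], [[0, 0, 0], [0, 0, 0], 70], [[0, 0, 0], [0, 0, 0], 70]]'

```text
time: 3.08
position: [0.5057, -0.0299, 0.1005]
tool_rot: [-0.394, 3.114, -0.004]
ft_force: [-0.3, 1.0, 0.2]
grip_width: 0.808
```

```bash
python3 - <<'E'
from h import *
plan(.505,-.0303,.0845,104.4,n=3)
E
```

```text
t 3.08 p [ 0.5057 -0.0299  0.1005] F [-0.3  1.   0.2] T [ 0.08 -0.01  0.02] grip 70.3 q [-0.44  0.13  0.48  1.98 -0.06  1.05  1.89]
yaw 104.43 total turn [-0.15  0.12  0.03] shift [ 0.8 -0.2 16. ]
rows 3
[[-0.05, 0.04, 0.01], [0.3, -0.1, 5.3]]
[[-0.05, 0.04, 0.01], [0.3, -0.1, 5.3]]
[[-0.05, 0.04, 0.01], [0.3, -0.1, 5.3]]
```

Request:
step_arm --rows '[[[0, 0, 0], [0.5, 0, 10], 70], [[0, 0, 0], [0, 0, 7], 70], [[0, 0, 0], [0, 0, 0], 70], [[0, 0, 0], [0, 0, 0], 70]]'

```text
time: 3.42
position: [0.5064, -0.0306, 0.0834]
tool_rot: [-0.392, 3.111, -0.003]
ft_force: [0.5, -1.0, 0.8]
grip_width: 0.804
```

```bash
python3 - <<'E'
from h import *
plan(.505,-.0303,.0845,104.4,n=3)
E
```

```text
t 3.42 p [ 0.5064 -0.0306  0.0834] F [ 0.5 -1.   0.8] T [0.02 0.04 0.05] grip 69.9 q [-0.44  0.15  0.48  1.99 -0.08  1.01  1.9 ]
yaw 104.35 total turn [-0.16  0.32 -0.05] shift [ 1.3  0.6 -1.1]
rows 3
[[-0.05, 0.11, -0.02], [0.4, 0.2, -0.4]]
[[-0.05, 0.11, -0.02], [0.4, 0.2, -0.4]]
[[-0.05, 0.11, -0.02], [0.4, 0.2, -0.4]]
```

Well placed, so I'll close.

Request:
step_arm --rows '[[[0, 0.2, 0], [1, 0, 0], 50], [[0, 0, 0], [0, 0, 0], 45], [[0, 0, 0], [0, 0, 0], 30], [[0, 0, 0], [0, 0, 0], 30], [[0, 0, 0], [0, 0, 0], 30], [[0, 0, 0], [0, 0, 0], 30]]' --grip_force 45

```text
time: 3.92
position: [0.5054, -0.0307, 0.0834]
tool_rot: [-0.392, 3.115, -0.004]
ft_force: [0.4, 0.2, -0.9]
grip_width: 0.455
```

```bash
python3 - <<'E'
from h import *
plan(.505,-.0303,.0845,104.4,n=1)
E
```

```text
t 3.92 p [ 0.5054 -0.0307  0.0834] F [ 0.4  0.2 -0.9] T [ 0.14 -0.04 -0.09] grip 39.6 q [-0.44  0.15  0.48  1.99 -0.08  1.02  1.9 ]
yaw 104.36 total turn [-0.16  0.09 -0.04] shift [ 0.3  0.5 -1.1]
rows 1
[[-0.16, 0.09, -0.04], [0.3, 0.5, -1.1]]
```

Gripped at 39.6 mm; the tab is 40 mm long. I'll lift slowly, then check.

Request:
step_arm --rows '[[[0, 0, 0], [0, 0, -6], 30], [[0, 0, 0], [0, 0, -10], 30], [[0, 0, 0], [0, 0, -12], 30], [[0, 0, 0], [0, 0, -12], 30], [[0, 0, 0], [0, 0, 0], 30]]'

```text
time: 4.33
position: [0.5021, -0.0308, 0.124]
tool_rot: [0.392, -3.111, 0.005]
ft_force: [0.9, -0.1, -4.5]
grip_width: 0.453
```

```bash
python3 - <<'E'
from h import *
plan(.505,-.0305,.205,104.4,n=6)
E
```

```text
t 4.33 p [ 0.5021 -0.0308  0.124 ] F [ 0.9 -0.1 -4.5] T [ 0.08 -0.15 -0.02] grip 39.4 q [-0.45  0.1   0.48  1.95 -0.04  1.11  1.87]
yaw 104.35 total turn [-0.12 -0.34 -0.05] shift [ -2.4  -0.6 -81. ]
rows 6
[[-0.02, -0.06, -0.01], [-0.4, -0.1, -13.5]]
[[-0.02, -0.06, -0.01], [-0.4, -0.1, -13.5]]
[[-0.02, -0.06, -0.01], [-0.4, -0.1, -13.5]]
[[-0.02, -0.06, -0.01], [-0.4, -0.1, -13.5]]
[[-0.02, -0.06, -0.01], [-0.5, -0.1, -13.5]]
[[-0.02, -0.06, -0.01], [-0.5, -0.1, -13.5]]
```

Request:
step_arm --rows '[[[0, 0, 0], [-1, 0, -10], 30], [[0, 0, 0], [-1, 0, -14], 30], [[0, 0, 0], [-1, 0, -16], 30], [[0, 0, 0], [-1, 0, -16], 30], [[0, 0, 0], [0, 0, -14], 30], [[0, 0, 0], [0, 0, -8], 30], [[0, 0, 0], [0, 0, 0], 30]]'

```text
time: 4.92
position: [0.504, -0.0297, 0.2057]
tool_rot: [0.39, -3.106, 0.004]
ft_force: [0.1, -1.2, -4.1]
grip_width: 0.455
```

```bash
python3 - <<'E'
from h import *
from bench import optics
plan(.505,-.0305,.205,104.4,n=1)
for n in ["side"]:
    d=optics.get_image(n); cv2.imwrite(f"pics/{n}2.png",d["frame"][:,:,::-1])
E
```

```text
t 4.92 p [ 0.504  -0.0297  0.2057] F [ 0.1 -1.2 -4.1] T [ 0.09 -0.09  0.02] grip 39.6 q [-0.46  0.03  0.48  1.85 -0.01  1.28  1.84]
yaw 104.31 total turn [-0.07 -0.65 -0.09] shift [-0.8 -1.1  0.7]
rows 1
[[-0.07, -0.65, -0.09], [-0.8, -1.1, 0.7]]
```

View pics/side2.png

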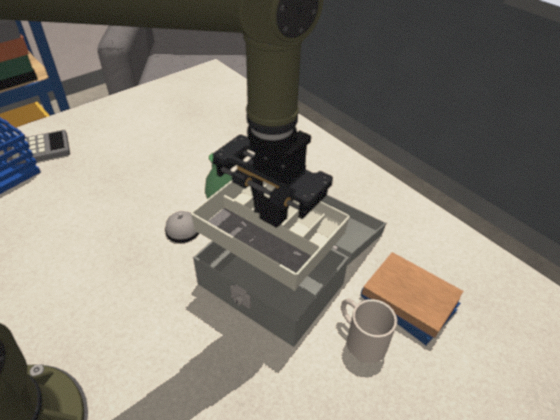

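The tray hangs level in the gripper, clear of the box (tray around (270,230) px). The measured load is about 4.3 N. Now the half turn in place, tool z positive so that joint 7 goes from +1.84 to about -1.3.

Request:
step_arm --rows '[[[0, 0, 2], [0, 0, 0], 30], [[0, 0, 4], [0, 0, 0], 30], [[0, 0, 5], [0, 0, 0], 30], [[0, 0, 6], [0, 0, 0], 30], [[0, 0, 6], [0, 0, 0], 30], [[0, 0, 6], [0, 0, 0], 30], [[0, 0, 6], [0, 0, 0], 30], [[0, 0, 6], [0, 0, 0], 30], [[0, 0, 6], [0, 0, 0], 30], [[0, 0, 6], [0, 0, 0], 30], [[0, 0, 6], [0, 0, 0], 30], [[0, 0, 6], [0, 0, 0], 30]]'

```text
time: 5.97
position: [0.4944, -0.03, 0.1903]
tool_rot: [-1.408, -2.776, 0.035]
ft_force: [1.0, -0.4, -3.7]
grip_width: 0.454
```

```bash
python3 - <<'E'
from h import *
plan(.505,-.0305,.205,-75.6,show=1)
E
```

```text
t 5.97 p [ 0.4944 -0.03    0.1903] F [ 1.  -0.4 -3.7] T [-0.03 -0.07 -0.03] grip 39.5 q [-0.48  0.04  0.5   1.87 -0.01  1.28  0.65]
yaw 36.21 total turn [ -2.09   1.28 111.78] shift [ -6.4   7.8 -15. ]
rows 16
[[-0.13, 0.08, 6.99], [-0.4, 0.5, -0.9]]
```

The tool drifted down 15 mm and 10 mm towards the robot, and it is still clear. I'll correct that while finishing the turn.

Request:
step_arm --rows '[[[-1, 0.6, 5], [-3, 4, -6], 30], [[-0.6, 1, 6], [-3, 4, -6], 30], [[0, 0.5, 6], [-1, 1, -5], 30], [[0, 0, 6], [-1, 1, -2], 30], [[0, 0, 6], [-1, 0, -2], 30], [[0, 0, 6], [-1, 0, -2], 30], [[0, 0, 6], [-1, 0, -2], 30], [[0, 0, 6], [-1, 0, -2], 30], [[0, 0, 6], [-1, 0, -2], 30], [[0, 0, 6], [-1, 0, -2], 30]]'

```text
time: 6.8
position: [0.4999, -0.0387, 0.2077]
tool_rot: [-2.613, -1.635, 0.038]
ft_force: [0.6, 0.0, -3.6]
grip_width: 0.454
```

```bash
python3 - <<'E'
from h import *
plan(.505,-.0305,.205,-75.6,show=1)
E
```

```text
t 6.8 p [ 0.4999 -0.0387  0.2077] F [ 0.6  0.  -3.6] T [-0.1   0.01 -0.04] grip 39.5 q [-0.48  0.06  0.55  1.82 -0.06  1.33 -0.36]
yaw -25.92 total turn [-3.66  0.99 49.64] shift [9.6 1.1 2.7]
rows 8
[[-0.46, 0.12, 6.21], [1.2, 0.1, 0.3]]
```

Request:
step_arm --rows '[[[-0.8, 0.5, 6], [3, 0, 0], 30], [[-0.5, 0.7, 6], [3, -1, 0], 30], [[0, 0.5, 6], [2, -1, 0], 30], [[0, 0, 6], [1, 0, 0], 30], [[0, 0, 6], [0, 0, 0], 30], [[0, 0, 6], [0, 0, 0], 30], [[0, 0, 4], [0, 0, 0], 30], [[0, 0, 0], [0, 0, 0], 30], [[0, 0, 0], [0, 0, 0], 30]]'

```text
time: 7.55
position: [0.4966, -0.0307, 0.1968]
tool_rot: [-3.035, -0.582, 0.035]
ft_force: [-0.7, 0.4, -3.8]
grip_width: 0.453
```

```bash
python3 - <<'E'
from h import *
plan(.505,-.0305,.205,-75.6,show=1)
E
```

```text
t 7.55 p [ 0.4966 -0.0307  0.1968] F [-0.7  0.4 -3.8] T [-0.17  0.02 -0.01] grip 39.4 q [-0.5   0.04  0.56  1.86 -0.07  1.29 -1.11]
yaw -68.29 total turn [-3.08  0.92  7.33] shift [ 7.8  2.5 -8.4]
rows 2
[[-1.54, 0.46, 3.66], [3.9, 1.3, -4.2]]
```

Request:
step_arm --rows '[[[-1.5, 0.5, 4], [4, 1, -4], 30], [[-1.5, 0.5, 4], [4, 1, -4], 30], [[0, 0, 0], [0, 0, 0], 30], [[0, 0, 0], [0, 0, 0], 30]]'

```text
time: 7.88
position: [0.5032, -0.0307, 0.2019]
tool_rot: [3.118, 0.38, -0.006]
ft_force: [0.3, 0.4, -4.1]
grip_width: 0.454
```

```bash
python3 - <<'E'
from h import *
plan(.505,-.0305,.205,-75.6,show=1)
E
```

```text
t 7.88 p [ 0.5032 -0.0307  0.2019] F [ 0.3  0.4 -4.1] T [-0.06  0.19  0.06] grip 39.5 q [-0.53  0.02  0.54  1.86 -0.01  1.27 -1.31]
yaw -76.11 total turn [-0.01  0.22 -0.51] shift [ 1.8  0.2 -3.1]
rows 1
[[-0.01, 0.22, -0.51], [1.8, 0.2, -3.1]]
```

```bash
python3 - <<'E'
from h import *
from bench import optics, status
for n in ["side","top"]:
    d=optics.get_image(n); cv2.imwrite(f"pics/{n}3.png",d["frame"][:,:,::-1]); P=cloud(d)
    x,y,z=np.moveaxis(P,-1,0)
    D=P[...,:2]-[.504,-.0307]; a=np.radians(14.3)
    u=np.cos(a)*D[...,0]+np.sin(a)*D[...,1]; v=-np.sin(a)*D[...,0]+np.cos(a)*D[...,1]
    for nm,m in [("-x",(u<-.074)&(u>-.095)&(abs(v)<.1)),("+x",(u>.074)&(u<.095)&(abs(v)<.1)),("-y",(v<-.104)&(v>-.125)&(abs(u)<.07)),("+y",(v>.104)&(v<.125)&(abs(u)<.07))]:
        k=m&(z>.17)&(z<.23)
        if k.sum()<20: print(n,nm,k.sum()); continue
        zt=np.percentile(z[k],95); kk=k&(z>zt-.006)
        w=(u if 'x' in nm else v)[kk]; s=(v if 'x' in nm else u)[kk]
        f=np.polyfit(s,w,1)
        print(n,nm,k.sum(),"ztop",zt.round(4),"edge range",np.percentile(w,[3,50,97]).round(4),"slope deg",np.degrees(f[0]).round(2))
E
```

```text
side -x 1015 ztop 0.1987 edge range [-0.0842 -0.0824 -0.0796] slope deg 0.55
side +x 378 ztop 0.1975 edge range [0.0782 0.0803 0.0834] slope deg 0.78
side -y 455 ztop 0.1986 edge range [-0.1132 -0.1117 -0.1096] slope deg -0.49
side +y 536 ztop 0.1978 edge range [0.1099 0.1118 0.1147] slope deg -0.55
top -x 102 ztop 0.2006 edge range [-0.0837 -0.0815 -0.0798] slope deg 0.62
top +x 163 ztop 0.1988 edge range [0.08   0.0822 0.0843] slope deg 1.13
top -y 85 ztop 0.1983 edge range [-0.1129 -0.1104 -0.1079] slope deg -1.59
top +y 133 ztop 0.1993 edge range [0.1109 0.1126 0.1143] slope deg -0.67
```

View pics/side3.png

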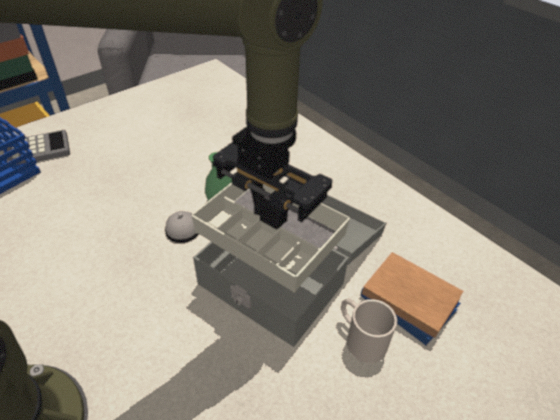

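View pics/top3.png

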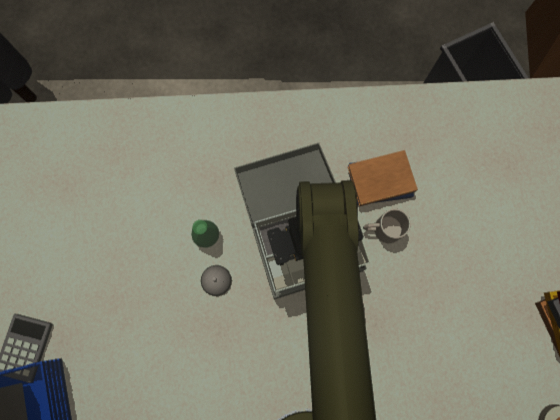

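The tray is now cups to the lock side, level within about 1 mm and centred on the tool. It needs about 0.5° more yaw. I'll lower it in stages.

Request:
step_arm --rows '[[[0, 0.2, -0.5], [2, 0, 6], 30], [[0, 0, 0], [0, 0, 12], 30], [[0, 0, 0], [0, 0, 14], 30], [[0, 0, 0], [0, 0, 8], 30], [[0, 0, 0], [0, 0, 0], 30], [[0, 0, 0], [0, 0, 0], 30]]'

```text
time: 8.48
position: [0.504, -0.0316, 0.1563]
tool_rot: [-3.115, -0.398, 0.005]
ft_force: [0.1, -0.6, -4.0]
grip_width: 0.455
```

```bash
python3 - <<'E'
from h import *
plan(.5052,-.0308,.145,-75.65,show=1)
E
```

```text
t 8.48 p [ 0.504  -0.0316  0.1563] F [ 0.1 -0.6 -4. ] T [-0.07  0.14  0.  ] grip 39.5 q [-0.52  0.06  0.55  1.92 -0.04  1.17 -1.27]
yaw -75.45 total turn [-0.09  0.19  0.2 ] shift [ 1.4 -0.5 11.3]
rows 1
[[-0.09, 0.19, 0.2], [1.4, -0.5, 11.3]]
```

Request:
step_arm --rows '[[[0, 0.2, 0.2], [1.5, -0.5, 5], 30], [[0, 0, 0], [0, 0, 8], 30], [[0, 0, 0], [0, 0, 0], 30], [[0, 0, 0], [0, 0, 0], 30]]'

```text
time: 8.82
position: [0.5059, -0.0307, 0.1425]
tool_rot: [-3.115, -0.392, -0.002]
ft_force: [0.2, -1.3, -3.7]
grip_width: 0.452
```

```bash
python3 - <<'E'
from h import *
plan(.5052,-.0308,.125,-75.65,show=1)
E
```

```text
t 8.82 p [ 0.5059 -0.0307  0.1425] F [ 0.2 -1.3 -3.7] T [-0.01  0.15  0.02] grip 39.4 q [-0.51  0.08  0.55  1.93 -0.05  1.14 -1.27]
yaw -75.65 total turn [-0.09 -0.08 -0.  ] shift [-0.7 -0.1 17.5]
rows 1
[[-0.09, -0.08, -0.0], [-0.7, -0.1, 17.5]]
```

Request:
step_arm --rows '[[[0, 0, 0], [-0.5, 0, 6], 30], [[0, 0, 0], [0, 0, 8], 30], [[0, 0, 0], [0, 0, 6], 30], [[0, 0, 0], [0, 0, 0], 30], [[0, 0, 0], [0, 0, 0], 30]]'

```text
time: 9.23
position: [0.5058, -0.0307, 0.1209]
tool_rot: [-3.115, -0.393, -0.004]
ft_force: [-0.5, -0.4, -4.0]
grip_width: 0.455
```

```bash
python3 - <<'E'
from h import *
plan(.5052,-.0308,.1,-75.65,show=1)
E
```

```text
t 9.23 p [ 0.5058 -0.0307  0.1209] F [-0.5 -0.4 -4. ] T [-0.02  0.13  0.03] grip 39.6 q [-0.51  0.1   0.55  1.96 -0.06  1.1  -1.25]
yaw -75.63 total turn [-0.08 -0.15  0.02] shift [-0.7  0.  20.9]
rows 1
[[-0.08, -0.15, 0.02], [-0.7, 0.0, 20.9]]
```

No contact so far. Continuing.

Request:
step_arm --rows '[[[0, -0.1, 0], [-0.7, 0, 6], 30], [[0, 0, 0], [0, 0, 7], 30], [[0, 0, 0], [0, 0, 7], 30], [[0, 0, 0], [0, 0, 4], 30], [[0, 0, 0], [0, 0, 0], 30], [[0, 0, 0], [0, 0, 0], 30]]'

```text
time: 9.73
position: [0.505, -0.0308, 0.094]
tool_rot: [-3.116, -0.393, -0.0]
ft_force: [0.9, -0.3, -3.5]
grip_width: 0.455
```

```bash
python3 - <<'E'
from h import *
plan(.5052,-.0308,.0834,-75.65,show=1)
E
```

```text
t 9.73 p [ 0.505  -0.0308  0.094 ] F [ 0.9 -0.3 -3.5] T [-0.06  0.09  0.02] grip 39.6 q [-0.5   0.14  0.55  1.98 -0.09  1.04 -1.23]
yaw -75.62 total turn [-0.08 -0.02  0.03] shift [ 0.2  0.1 10.6]
rows 1
[[-0.08, -0.02, 0.03], [0.2, 0.1, 10.6]]
```

Request:
step_arm --rows '[[[0, 0, 0], [0, 0, 4], 30], [[0, 0, 0], [0, 0, 4], 30], [[0, 0, 0], [0, 0, 2], 30], [[0, 0, 0], [0, 0, 0], 30], [[0, 0, 0], [0, 0, 0], 30]]'

```text
time: 10.15
position: [0.5057, -0.0307, 0.0836]
tool_rot: [-3.115, -0.393, -0.002]
ft_force: [-0.3, 0.4, -2.3]
grip_width: 0.454
```

```bash
python3 - <<'E'
from h import *
plan(.5052,-.0308,.0834,-75.65,show=1)
E
```

```text
t 10.15 p [ 0.5057 -0.0307  0.0836] F [-0.3  0.4 -2.3] T [ 0.01  0.27 -0.04] grip 39.5 q [-0.5   0.15  0.55  1.99 -0.1   1.02 -1.22]
yaw -75.62 total turn [-0.08 -0.09  0.03] shift [-0.5 -0.   0.2]
rows 1
[[-0.08, -0.09, 0.03], [-0.5, -0.0, 0.2]]
```

The force is starting to unload at the seated height. One small press will confirm it.

Request:
step_arm --rows '[[[0, 0, 0], [-0.3, 0, 1], 30], [[0, 0, 0], [0, 0, 1], 30], [[0, 0, 0], [0, 0, 0.5], 30]]'

```text
time: 10.4
position: [0.5058, -0.0307, 0.0834]
tool_rot: [-3.114, -0.393, -0.003]
ft_force: [-0.9, 0.8, -2.0]
grip_width: 0.453
```

```bash
python3 - <<'E'
from h import *
from bench import optics
plan(.5052,-.0308,.0834,-75.65,show=1)
d=optics.get_image("side"); cv2.imwrite("pics/side4.png",d["frame"][:,:,::-1])
E
```

```text
t 10.4 p [ 0.5058 -0.0307  0.0834] F [-0.9  0.8 -2. ] T [-0.11  0.53 -0.  ] grip 39.4 q [-0.5   0.15  0.55  1.99 -0.1   1.02 -1.22]
yaw -75.62 total turn [-0.15 -0.11  0.03] shift [-0.6 -0.   0. ]
rows 1
[[-0.15, -0.11, 0.03], [-0.6, -0.0, 0.0]]
```

View pics/side4.png

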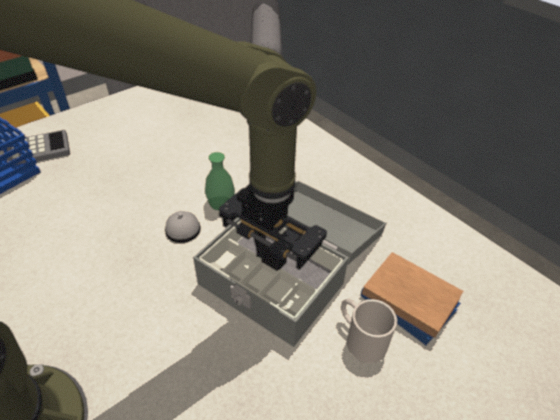

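The tray lies in the box with the cups (about (265,275)) on the lock side and its edges just below the rim, at the same TCP height as before. I'll release and retreat.

Request:
step_arm --rows '[[[0, 0, 0], [0, 0, 0], 45], [[0, 0, 0], [0, 0, 0], 55], [[0, 0, 0], [0, 0, 0], 66], [[0, 0, 0], [0, 0, 0], 66], [[0, 0, 0], [0, 0, 0], 66], [[0, 0, 0], [0, 0, -8], 66], [[0, 0, 0], [0, 0, -15], 66], [[0, 0, 0], [0, 0, -20], 66], [[0, 0, 0], [0, 0, -25], 66], [[0, 0, 0], [0, 0, -25], 66], [[0, 0, 0], [0, 0, -20], 66], [[0, 0, 0], [0, 0, 0], 66]]'

```text
time: 11.45
position: [0.5072, -0.0318, 0.2049]
tool_rot: [-3.116, -0.391, -0.011]
ft_force: [1.0, 0.4, -0.8]
grip_width: 0.755
```

```bash
python3 - <<'E'
from h import *
from bench import optics
plan(.5052,-.0308,.2,-75.65,show=1)
for n in ["side","top","wrist"]:
    d=optics.get_image(n); cv2.imwrite(f"pics/{n}5.png",d["frame"][:,:,::-1]); P=cloud(d); x,y,z=np.moveaxis(P,-1,0)
    m=(np.hypot(x-.505,y+.03)<.035)&(z>.1)&(z<.118); q=P[m]
    if len(q)>9: print(n,len(q),"tab top",np.percentile(q[:,2],[50,90]).round(4),cv2.minAreaRect(q[:,:2].astype(np.float32)*1000))
    D=P[...,:2]-[.505,-.031]; a=np.radians(14.3)
    u=np.cos(a)*D[...,0]+np.sin(a)*D[...,1]; v=-np.sin(a)*D[...,0]+np.cos(a)*D[...,1]
    for nm,k in [("-x",(abs(u+.082)<.0025)&(abs(v)<.1)),("+x",(abs(u-.082)<.0025)&(abs(v)<.1)),("-y",(abs(v+.112)<.0025)&(abs(u)<.07)),("+y",(abs(v-.112)<.0025)&(abs(u)<.07))]:
        k=k&(z>.06)&(z<.09); 
        if k.sum()>10: print("  edge",nm,k.sum(),np.percentile(z[k],[50,80]).round(4))
    if n!="wrist":
      for nm,lo,hi,cx,cy,r in [("vase",.02,.15,.55,.22,.07),("bell",.01,.06,.44,.21,.06),("mug",.02,.1,.57,-.25,.08),("books",.03,.06,.68,-.24,.11)]:
        k=(np.hypot(x-cx,y-cy)<r)&(z>lo)&(z<hi); q=P[k]
        print(nm,k.sum(),q.min(0).round(3),q.max(0).round(3))
E
```

```text
t 11.45 p [ 0.5072 -0.0318  0.2049] F [ 1.   0.4 -0.8] T [-0.06  0.1  -0.03] grip 65.7 q [-0.53  0.02  0.55  1.86 -0.01  1.26 -1.3 ]
yaw -75.7 total turn [ 0.01 -0.4  -0.05] shift [-1.7 -1.4  4.8]
rows 1
[[0.01, -0.4, -0.05], [-1.7, -1.4, 4.8]]
side 191 tab top [0.1086 0.1107] ((506.439697265625, -31.165328979492188), (18.196199417114258, 39.007720947265625), 15.115811347961426)
  edge -x 97 [0.0798 0.081 ]
  edge +x 629 [0.071  0.0772]
  edge -y 116 [0.0791 0.0802]
  edge +y 374 [0.0728 0.0785]
vase 922 [0.528 0.195 0.02 ] [0.595 0.255 0.144]
bell 795 [0.407 0.17  0.01 ] [0.482 0.245 0.056]
mug 2870 [ 0.518 -0.293  0.02 ] [ 0.65  -0.176  0.094]
books 4633 [ 0.572 -0.327  0.03 ] [ 0.759 -0.153  0.06 ]
  edge -x 22 [0.0779 0.0796]
  edge +x 79 [0.0731 0.079 ]
  edge +y 90 [0.0778 0.0807]
vase 617 [0.482 0.197 0.022] [0.593 0.264 0.147]
bell 689 [0.408 0.173 0.01 ] [0.483 0.249 0.058]
mug 868 [ 0.518 -0.289  0.02 ] [ 0.65  -0.176  0.096]
books 2581 [ 0.573 -0.328  0.03 ] [ 0.76  -0.153  0.059]
wrist 1221 tab top [0.108 0.109] ((505.300537109375, -30.07447624206543), (16.052793502807617, 39.70172882080078), 13.817492485046387)
  edge -x 1386 [0.0745 0.078 ]
  edge +x 1520 [0.0779 0.0786]
  edge -y 676 [0.0779 0.0785]
  edge +y 2180 [0.0728 0.0781]
```

View pics/wrist5.png

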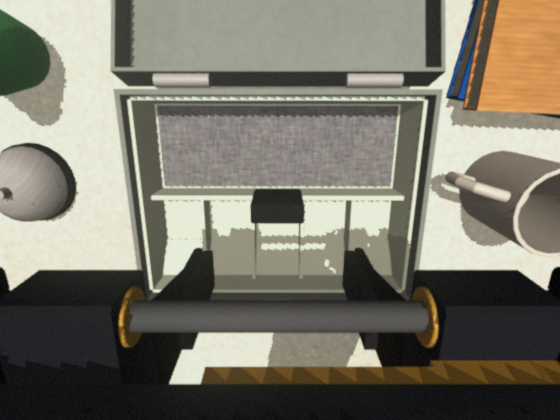

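View pics/side5.png

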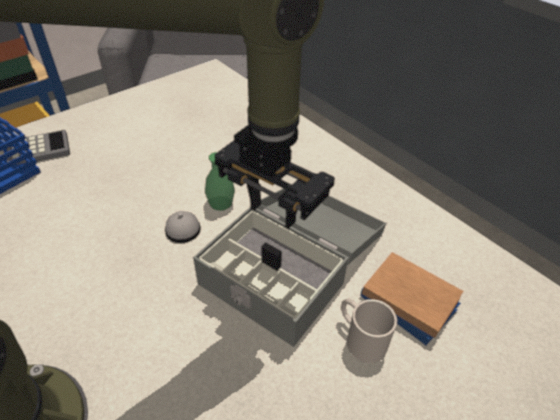

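The wrist view shows the trough (275,145) on the lid side, the tab at (277,205) and the cups on the lock side. All four tray edges are at about 78 mm and the tab top is at about 108 mm, so the tray is fully home. The gripper is clear, so I'll hand in.

```bash
python3 -c "
from bench import order
print(order.close_job())"
```

```text
the job is handed in; nothing more can be done
None
```

The coin tray is back in the cash box the right way round, with the coin cups on the lock side, and the job was handed in at about 11.6 s of the 45 s allowed. I gripped the tab end to end, lifted the tray clear of the rim, turned it half a turn above the box, lowered it in stages, let go and raised the gripper clear.

**Seating:** All four tray edges measured about 78 mm high and the tab top 108–109 mm in the wrist view, which match the seated values of 78 and 108 mm. The tab's centre was within about 1.5 mm of the box's centre.

**Surroundings:** The vase, bell, mug and books measured within about 2–3 mm of where they started. The exception is one top-view reading for the vase, which came out about 45 mm low in x. I put that down to the arm being in view, because the vase's other limits were unchanged and the side view showed no shift. I did not check it further.

**During the turn:** The tool sagged up to 15 mm and drifted about 10 mm. It stayed clear of everything, and I corrected it before lowering.

**Disagreements:** The side camera read 2–3 mm higher than the wrist camera, about the calibration tolerance. After seating, the wrist force still showed about 2 N of the tray's 4 N weight until I let go.

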